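# Fill the gap in the mosaic border and weigh the tile down

### The arm

A 6-joint arm with a two-finger parallel gripper is mounted at the origin on the work surface. World frame = base frame: x ahead of the robot, y to its left, z up, the work surface at z = 0. Lengths are in mm, angles in degrees, forces in N, time in s.
With the tool pointing down it reaches from about 350 to 850 mm from the base axis. Payload 8.1 kg.
Tool frame: the origin (TCP) lies on the centre line of the jaws, within the pads' length; the fingertips stand 19 mm ahead of it and the grasp point (between the pads) is the TCP (r.tip_reach is the z of the fingertips in the tool frame, in mm); z points along the fingers, y is the line along which they close (so a half turn about z gives the same grasp; the last joint's range is limited). The gripper opens to 85 mm and grips with 20 to 120 N. Pads are 22 mm wide; open, the fingers measure 114 mm over their backs; the gripper's body (76 mm by 85 mm) begins 54 mm behind the grasp point. The pads swing forward as they close: fully open they stand 13 mm farther back than shut.
Start: joints at [66.154, 7.471, 85.268, -0, 87.261, -4.893], TCP at [194.858, 567.482, 250.292] pointing down, gripper open.
Joint ranges: [-169.43, 169.43], [-51.17, 129.36], [1.28, 143.12], [-76.62, 256.62], [0, 156.53], [-152.29, 152.29]. Speed limits (degrees/s): [136.94, 136.94, 159.86, 180, 180, 180].

### API

Orientations are given as [roll, pitch, yaw] about the fixed x, y, z axes, in that order (R = Rz(yaw) Ry(pitch) Rx(roll)).
In Python, from bench import r gives the robot as it stands. The module is installed in compiled form; this text tells all that it offers.
- The arm moves only by the shell command python3 -m handwheel 'ROWS' [FORCE]. ROWS is JSON, a list of rows, each a list of 7 numbers: the shift along the tool's x, y, z in m, then the turn, a rotation vector about the tool's x, y, z in degrees, then the finger opening in m, from 0 to 0.0854. In form: [[tx, ty, tz, ax, ay, az, claw], ...]. A call has 1 to 8 rows; each row shifts and turns the commanded pose from where the row before left it, along the tool's axes as they then stand; what a row does not reach is not made up. A row lasts 1/12 s, in which the tool goes at most 41.7 mm and 7.16 degrees, less where a joint would pass 70% of its speed; a pose out of reach is approached as far as the arm can. A call with a gripper value outside its range is refused whole. The fingers move at their own pace and stop on an object; FORCE is the grip in N (left out, the last holds). Time passes only in rows, so rows that do not move let the fingers close. It gives the time, the measured TCP pose, the force, the opening and the grip force at its end, in the units of the state.
- r.sense(): the state, without advancing time (a new reading comes with each control period).
- r.snapshot(name): name is "side" or "top"; returns (picture, depth): 400x640x3 uint8, blue, green, red; 400x640 float32, mm along the optical axis (not along the pixel's ray), 0 where there is no reading.
- r.calibration(name): a dict with "vfov" (degrees; the focal length in pixels is half the picture's height over the tangent of half this angle, whatever the lens; pixels are square), "cx", "cy" (the principal point, pixels), "rvec" (rotation vector, rad) and "tvec" (3), from world to camera coordinates, as OpenCV has them. Camera axes: x right, y down, z forward; pixel columns grow to the right and rows downward; lengths in mm; the calibration is good to about 2 mm. A picture is of the moment at which its call begins. calibration takes no time and is no camera call.
- r.hand_in(): hands the job in; it is judged then, once.
The state is a dict: "time": time; "joint_pos": joint angles; "qd": joint speeds; "joint_efforts": joint torques, N m; "tool_pos": TCP position; "tcp_rot": TCP orientation; "ft_force": force on the tool from outside, world axes, zero at the start; "wrist_torque": the same for the moment, N m; "finger_gap": finger opening in mm; "grip_force": force on a finger pad.
Only numpy, scipy, OpenCV 4.12 (cv2) and the standard library are available. Lean on these libraries where they do the work, as an engineer would, in place of code of your own. Each camera call takes 0.05 s, during which the arm holds its last target. There are 200 camera calls.

### The job

Lay the loose black marble tile flat in the gap of the mosaic panel's border, midway between the two black tiles already glued there and in line with them. Let go of it, then stand the steel weight upright on the middle of that tile, to press it down while it sets. Set both down without dropping them, and leave the cream tile, the hammer, the tub and the jar where they are.

Things in the scene. Friction and masses are not known exactly. Their poses are not given: they have to be found in the camera images.
- panel: mosaic panel fixed to the table: plywood 300 (x) x 350 (y) x 12 mm, origin at the centre of its underside. Near its edge towards the robot a border row runs along its y: two glued black marble tiles, each 100 (along y) x 55 x 18 mm, centred at x = -85, y = +112 and -112 mm, a 124 mm gap between them. A round red and gold medallion, radius 83, 3 mm thick, is centred at x = +60 mm
- gap (a point): centre of the gap in the border row, on the board's upper face (12 mm above the table); its axes are the panel's: y along the row, z up
- black_tile: the loose black marble tile, 100 (its x) x 55 (its y) x 18 mm, lying flat on the table, about 0.27 kg; origin at the centre of its underside
- cream_tile: a cream marble tile of the same size, lying flat on the table, not to be moved; origin at the centre of its underside
- weight: pressing weight, about 0.7 kg: steel cylinder 52 mm in diameter and 40 mm high, with a red round grip 30 mm in diameter and 45 mm tall on top (85 mm in all); origin at the centre of its underside, z up
- knob (a point): point on the weight's axis in its red grip, 66 mm above its underside
- tub: white plastic tub with rose stones, 92 mm in diameter at the rim, 85 mm high; origin at the centre of its underside; bystander
- hammer: hammer 280 mm long lying on the table to the robot's left, its handle along its x axis; bystander
- jar: glass jar with red cap, 70 mm in diameter, 100 mm high; origin at the centre of its underside; bystander
Things that resemble listed ones, but are neither listed nor needed, are in the scene too. Several things have the shape of the black_tile; the one meant has the colours described above. Leave any green look-alike of the weight alone.

How it is judged (in metres and radians):
On the way:
1. the black tile lies in the gap, let go, with the weight not yet on it (x of black_tile in the frame of gap between -0.009 and 0.009 m and y of black_tile in the frame of gap between -0.009 and 0.009 m and z of black_tile in the frame of gap between -0.003 and 0.004 m and angle between the x axis of black_tile and the y axis of gap, either way round below 0.12 rad and angle between black_tile's own z axis and vertical below 0.05 rad and contact force between black_tile and the fingers below 0.1 N and contact force between black_tile and weight below 0.1 N and linear speed of black_tile below 0.02 m/s), for 0.2 s.
At the end, for the whole second after the job is handed in: The black tile lies flat on the board in the gap, its centre within 9 mm of the gap's centre along and across the row, its long side within 0.12 rad of the row; the weight stands upright on it (within 0.08 rad), its axis within 18 mm of the tile's centre; both are at rest and released (x of black_tile in the frame of gap between -0.009 and 0.009 m and y of black_tile in the frame of gap between -0.009 and 0.009 m and z of black_tile in the frame of gap between -0.003 and 0.004 m and angle between the x axis of black_tile and the y axis of gap, either way round below 0.12 rad and angle between black_tile's own z axis and vertical below 0.05 rad and horizontal distance between weight and black_tile below 0.018 m and angle between weight's own z axis and vertical below 0.08 rad and z of weight in the frame of black_tile between 0.014 and 0.022 m and linear speed of each of black_tile, weight below 0.02 m/s and contact force between each of weight, black_tile and the fingers below 0.1 N); the robot touches nothing.
It fails at once if the black tile is dropped, thrown or knocked (faster than 0.6 m/s with no finger on it) (linear speed of black_tile above 0.6 m/s and contact force between black_tile and the fingers below 0.05 N).
It fails at once if the weight is dropped, thrown or knocked (faster than 0.6 m/s with no finger on it) (linear speed of weight above 0.6 m/s and contact force between weight and the fingers below 0.05 N).
It fails at once if the cream tile, the hammer, the tub or the jar is moved by more than 30 mm (distance of any of cream_tile, hammer, tub, jar from where it was at the start of the episode above 0.03 m).
It also fails if it takes over 61 s, if anything falls off the work surface, if the arm or the gripper's body presses on something with over 40 N, if the wrist force passes 120 N, or if a joint passes its speed limit or range.

## Working session

There is one attempt and no reset: what is moved stays moved. The work goes in short steps, Python scripts to look and compute and a shell command to move; the robot and the scene stay as the last step left them, time stands still between calls to the robot, and variables do not carry over. Pictures are saved under pics/ and viewed, at most 10 in all, crops included, and the job is handed in when it is done.

```bash
mkdir -p pics; cat > h.py <<'E'
import numpy as np,cv2
from bench import r
def cal(n):
    c=r.calibration(n);f=200/np.tan(np.radians(c["vfov"])/2)
    K=np.array([[f,0,c["cx"]],[0,f,c["cy"]],[0,0,1.]])
    R=cv2.Rodrigues(np.array(c["rvec"],float))[0];return K,R,np.array(c["tvec"],float).ravel()
def ray(n,u,v):
    K,R,t=cal(n);return -R.T@t,R.T@np.linalg.solve(K,[u,v,1.])
def onz(n,u,v,z):
    o,d=ray(n,u,v);return o+d*(z-o[2])/d[2]
def cloud(n,D):
    K,R,t=cal(n);v,u=np.mgrid[:400,:640]
    P=np.stack([(u-K[0,2])/K[0,0]*D,(v-K[1,2])/K[1,1]*D,D],-1).astype(float)
    return (P-t)@R
E
python3 - <<'E'
from h import *
for n in("top","side"):
    p,d=r.snapshot(n);cv2.imwrite(f"pics/{n}0.png",p);np.save(f"{n}0.npy",d)
    K,R,t=cal(n);print(n,K[0,0],-R.T@t,R[2],r.calibration(n))
print(r.sense())
E
```

```text
top 432.64474124207686 [ 402.62755397   -6.69103332 1638.43259208] [ 0.11520396  0.00213713 -0.99333956] {'vfov': 49.61965606641506, 'cx': 318.214353502615, 'cy': 194.99355940721355, 'rvec': array([ 2.18963663, -2.13322634,  0.12426173]), 'tvec': array([ -18.59975305,  588.41656846, 1581.14991923])}
side 512.127672942508 [  331.82049779 -1034.35055588  1248.70764986] [ 0.16801422  0.65139179 -0.73990537] {'vfov': 42.664036394364174, 'cx': 324.80766946860314, 'cy': 200.5546178764637, 'rvec': array([ 2.38411735, -0.32751072,  0.10760805]), 'tvec': array([-576.21553231,  172.18020633, 1541.94239416])}
{'time': 0.1, 'joint_pos': array([ 6.61514857e+01,  7.51073300e+00,  8.53222876e+01, -2.63110040e-04,
        8.72636093e+01, -4.89272317e+00]), 'qd': array([ 0.08689051, -0.02444409, -0.15029131, -0.01669237,  0.14304944,
        0.02387157]), 'joint_efforts': array([ 1.39932970e-03, -5.70962691e+01, -5.01933897e+01, -1.56953975e-04,
        8.43538670e-03, -5.39689961e-05]), 'tool_pos': array([194.69011636, 567.03971501, 249.35703306]), 'tcp_rot': array([-1.79903700e+02, -7.97977082e-03,  1.61044215e+02]), 'ft_force': array([-0.79466293, -0.70845348, -0.44284389]), 'wrist_torque': array([-0.00172114, -0.0104059 ,  0.02888609]), 'grip_force': 0.0, 'finger_gap': 85.48301010080489}
```

View pics/top0.png

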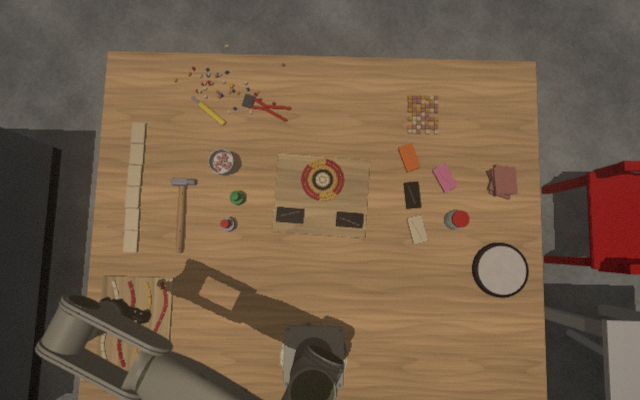

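View pics/side0.png

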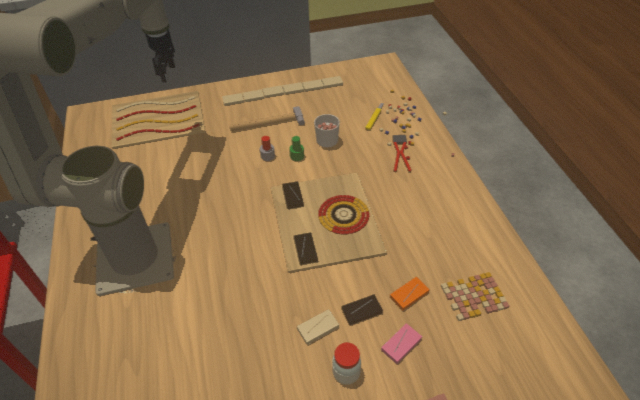

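The top view shows tile-shaped things at (412,194) black, (417,230) cream, (409,157) orange and (445,178) pink; (290,215) and (349,219) are black but glued to the panel. Loose and black fits only (412,194), which is (362,308) in side. Weight candidates are red at (227,225) and green at (237,198). The red grip fits, and it is at (266,149) in side.

```bash
cat > m.py <<'E'
from h import *
def blob(p,x0,y0,x1,y1,f):
    q=cv2.cvtColor(p,cv2.COLOR_BGR2HSV).astype(int);m=np.zeros(p.shape[:2],np.uint8)
    m[y0:y1,x0:x1]=f(q[y0:y1,x0:x1]).astype(np.uint8)
    n,l,s,c=cv2.connectedComponentsWithStats(m);i=1+np.argmax(s[1:,4]);mm=(l==i).astype(np.uint8)
    k=cv2.findContours(mm,0,2)[0];k=max(k,key=cv2.contourArea)
    mm=cv2.drawContours(mm,[k],-1,1,-1);M=cv2.moments(mm,True)
    return np.array([M['m10']/M['m00'],M['m01']/M['m00']]),cv2.boxPoints(cv2.minAreaRect(k)),mm
def tri(a,b):
    (o1,d1),(o2,d2)=ray("top",*a),ray("side",*b)
    A=np.stack([d1,-d2],1);s=np.linalg.lstsq(A,o2-o1,rcond=None)[0]
    x,y=o1+d1*s[0],o2+d2*s[1];return (x+y)/2,np.linalg.norm(x-y)
dark=lambda q:q[...,2]<75
red=lambda q:((q[...,0]<8)|(q[...,0]>172))&(q[...,1]>140)&(q[...,2]>60)
E
python3 - <<'E'
from m import *
T,S=cv2.imread("pics/top0.png"),cv2.imread("pics/side0.png");dT,dS=np.load("top0.npy"),np.load("side0.npy")
cT,cS=cloud("top",dT),cloud("side",dS)
W={"loose":((398,176,426,212),(336,290,388,326),dark),"gl+":((272,200,308,228),(278,178,306,212),dark),"gl-":((332,206,368,232),(290,228,322,268),dark),
"red":((215,212,240,236),(255,133,278,155),red)}
for k,(a,b,f) in W.items():
    u,ub,um=blob(T,*a,f);v,vb,vm=blob(S,*b,f)
    print(k,u.round(1),um.sum(),v.round(1),vm.sum(),"tri",*tri(u,v),"\n depth",np.median(cT[um>0],0).round(1),np.median(cS[vm>0],0).round(1))
    for n,m in(("top",um),("side",vm)):
        z={"loose":18,"red":85}.get(k,30)
        w=np.array([onz(n,x,y,z)[:2] for y,x in np.argwhere(m)],np.float32)
        c,sz,an=cv2.minAreaRect(w);e=np.linalg.eigh(np.cov(w.T))[1][:,1]
        print("  ",n,w.mean(0).round(1),np.round(c,1),np.round(sz,1),"long axis",np.degrees(np.arctan2(e[1],e[0])).round(1))
x=np.zeros((560,800,3),np.uint8)
for i,(P,(u,v)) in enumerate([(T,(425,195)),(S,(362,312)),(T,(232,212)),(S,(280,148))]):
    x[i//2*280:i//2*280+280,i%2*400:i%2*400+400]=cv2.resize(P[v-35:v+35,u-50:u+50],(400,280),interpolation=2)
cv2.imwrite("pics/crop.png",x)
E
```

```text
loose [411.9 194.8] 376 [361.8 309.6] 677 tri [ 603.14284194 -358.89693108    6.96248716] 2.229723469919233 
 depth [ 600.4 -356.2   18.2] [ 601.9 -364.9   17.2]
   top [ 600.7 -356.3] [ 601.1 -356.4] [97.8 54.7] long axis -173.7
   side [ 602.  -364.8] [ 602.2 -364.2] [97.9 58.4] long axis -172.8
gl+ [289.7 214.8] 375 [292.6 195. ] 368 tri [514.49980202 101.54800603  18.57489569] 2.763448722612443 
 depth [511.6  99.8  30.5] [514.3  91.2  28.5]
   top [512.4 100.9] [512.3 100.9] [99.3 52.6] long axis 86.7
   side [514.2  91.3] [514.3  92.4] [109.   48.8] long axis 86.7
gl- [349.1 219.4] 367 [305.4 248.5] 479 tri [ 502.86363344 -121.60748032   17.40194828] 2.577681845184636 
 depth [ 500.9 -120.2   30.3] [ 502.4 -130.9   29. ]
   top [ 500.8 -120.6] [ 500.9 -120.4] [97.4 51.9] long axis 87.1
   side [ 502.4 -130.6] [ 502.8 -129.3] [105.7  49.9] long axis 87.0
red [224.6 223.4] 52 [265.5 141.6] 72 tri [473.67537949 334.07789239  64.68072198] 2.633982536512156 
 depth [472.5 329.5  83.8] [473.7 322.1  78.3]
   top [471.5 329.8] [471.1 330. ] [25.1 25.5] long axis 65.1
   side [472.6 310.7] [471.8 306.7] [68.9 24.1] long axis 83.9
```

View pics/crop.png

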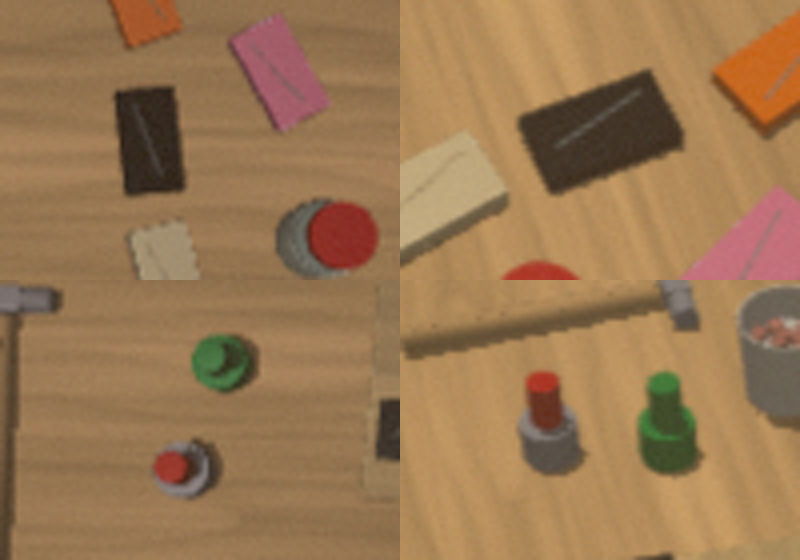

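The crop confirms it: the black tile is loose on the wood beside the cream tile, and the red-gripped steel weight stands next to its green look-alike. Depth from both views puts the loose tile top at about 18 mm and the glued tops at about 30 mm. Next I turn the wrist and travel to above the tile.

```bash
cat > go.py <<'E'
import sys
from h import *
from scipy.spatial.transform import Rotation as Ro
def go(x,y,z,yaw):
    s=r.sense();R=Ro.from_euler("xyz",s["tcp_rot"],degrees=True)
    G=Ro.from_euler("xyz",[180,0,yaw],degrees=True)
    print("pos",s["tool_pos"].round(1),"rot",s["tcp_rot"].round(1),"t",s["time"],"gap",s["finger_gap"].round(1),"grip",np.round(s["grip_force"],1))
    dw=np.array([x,y,z])-s["tool_pos"]
    print("turn",(R.inv()*G).as_rotvec(degrees=True).round(2),"shift now-axes",R.inv().apply(dw).round(1),"goal-axes",G.inv().apply(dw).round(1))
go(*map(float,sys.argv[1:]))
E
python3 -m handwheel '[[0,0,0,0,0,-6.3,0.065],[0,0,0,0,0,-6.3,0.065],[0,0,0,0,0,-6.3,0.065],[0,0,0,0,0,-6.3,0.065],[-0.01,-0.032,0,0,0,0,0.065],[-0.01,-0.032,0,0,0,0,0.065],[-0.01,-0.032,0,0,0,0,0.065],[-0.01,-0.032,0,0,0,0,0.065]]' 60
python3 -m handwheel '[[-0.01,-0.032,0,0,0,0,0.065],[-0.01,-0.032,0,0,0,0,0.065],[-0.01,-0.032,0,0,0,0,0.065],[-0.01,-0.032,0,0,0,0,0.065],[-0.01,-0.032,0,0,0,0,0.065],[-0.01,-0.032,0,0,0,0,0.065],[-0.01,-0.032,0,0,0,0,0.065],[-0.01,-0.032,0,0,0,0,0.065]]'
python3 -m handwheel '[[-0.01,-0.032,0,0,0,0,0.065],[-0.01,-0.032,0,0,0,0,0.065],[-0.01,-0.032,0,0,0,0,0.065],[-0.01,-0.032,0,0,0,0,0.065],[-0.01,-0.032,0,0,0,0,0.065],[-0.01,-0.032,0,0,0,0,0.065],[-0.01,-0.032,0,0,0,0,0.065],[-0.01,-0.032,0,0,0,0,0.065]]'
python3 -m handwheel '[[-0.01,-0.032,0,0,0,0,0.065],[-0.01,-0.032,0,0,0,0,0.065],[-0.01,-0.032,0,0,0,0,0.065],[-0.01,-0.032,0,0,0,0,0.065],[0,0,0,0,0,0,0.065],[0,0,0,0,0,0,0.065]]'
python3 go.py 601 -358.5 120 186.5; python3 -c "from bench import r;print(r.tip_reach)"
```

```text
time: 0.77
tool_pos: [248.5, 443.1, 249.5]
tcp_rot: [-179.9, -0.0, -173.7]
ft_force: [1.0, 0.2, -0.4]
finger_gap: 65.1
grip_force: 0.0
time: 1.43
tool_pos: [356.0, 197.2, 250.0]
tcp_rot: [-180.0, -0.0, -173.7]
ft_force: [-0.2, 0.2, 0.2]
finger_gap: 65.3
grip_force: 0.0
time: 2.1
tool_pos: [463.4, -48.7, 249.9]
tcp_rot: [180.0, -0.0, -173.8]
ft_force: [0.6, 0.7, 1.1]
finger_gap: 64.7
grip_force: 0.0
time: 2.6
tool_pos: [516.8, -171.2, 249.2]
tcp_rot: [179.9, -0.1, -173.9]
ft_force: [-0.4, 0.2, -0.1]
finger_gap: 65.1
grip_force: 0.0
19.0Traceback (most recent call last):
  File "go.py", line 10, in <module>
    go(*map(float,sys.argv[1:]))
    ~~^^^^^^^^^^^^^^^^^^^^^^^^^^
  File "go.py", line 7, in go
    print("pos",s["tool_pos"].round(1),"rot",s["tcp_rot"].round(1),"t",s["time"],"gap",s["finger_gap"].round(1),"grip",np.round(s["grip_force"],1))
                                                                                       ^^^^^^^^^^^^^^^^^^^^^
AttributeError: 'float' object has no attribute 'round'
```

```bash
sed -i 's/s\["finger_gap"\].round(1)/np.round(s["finger_gap"],1)/' go.py
python3 -m handwheel '[[-0.0105,-0.0326,0,0,0,0,0.065],[-0.0105,-0.0326,0,0,0,0,0.065],[-0.0105,-0.0326,0,0,0,0,0.065],[-0.0105,-0.0326,0,0,0,0,0.065],[-0.0105,-0.0326,0,0,0,0,0.065],[-0.0105,-0.0326,0,0,0,0,0.065],[0,0,0,0,0,0,0.065],[0,0,0,0,0,0,0.065]]' >/dev/null
python3 -m handwheel '[[0,0,0.03,0,0,0,0.065],[0,0,0.03,0,0,0,0.065],[0,0,0.03,0,0,0,0.065],[0,0,0.03,0,0,0,0.065],[0,0,0.03,0,0,0,0.065],[0,0,0,0,0,0,0.065],[0,0,0,0,0,0,0.065]]' >/dev/null
python3 go.py 601 -358.5 23 186.5
python3 - <<'E'
from h import *
p,_=r.snapshot("side");q,_=r.snapshot("top")
cv2.imwrite("pics/pre.png",np.hstack([cv2.resize(p[230:350,300:420],(400,400)),cv2.resize(q[140:240,360:460],(400,400))]))
E
```

```text
pos [ 599.6 -354.7   99. ] rot [ 179.8   -0.2 -173.7] t 3.85 gap 65.3 grip 0.0
turn [ 0.19 -0.19 -0.17] shift now-axes [-1.2 -4.1 75.9] goal-axes [-0.9 -3.9 76. ]
```

View pics/pre.png

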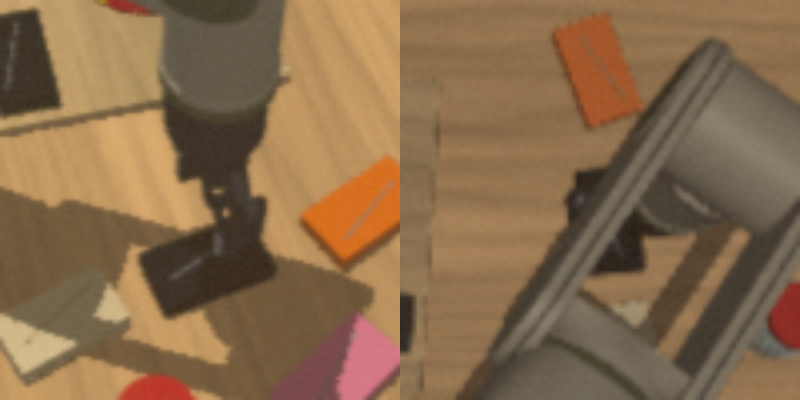

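The side crop shows the gripper above the black tile (tile around (205,265) in the crop) with the jaws across its short side. The orange, pink and cream tiles are clear. I descend and grip.

```bash
python3 -m handwheel '[[-0.001,-0.004,0,0,0,0,0.065],[0,0,0.02,0,0,0,0.065],[0,0,0.02,0,0,0,0.065],[0,0,0.015,0,0,0,0.065],[0,0,0.01,0,0,0,0.065],[0,0,0.006,0,0,0,0.065],[0,0,0.004,0,0,0,0.065],[0,0,0,0,0,0,0.065]]'
python3 go.py 601 -358.5 23 186.5
```

```text
time: 4.62
tool_pos: [602.3, -361.3, 25.0]
tcp_rot: [180.0, -0.0, -173.8]
ft_force: [0.0, -0.2, -0.5]
finger_gap: 65.0
grip_force: 0.0
pos [ 602.3 -361.3   25. ] rot [ 180.    -0.  -173.8] t 4.6167 gap 65.0 grip 0.0
turn [ 0.02 -0.02 -0.25] shift now-axes [1.  2.9 2. ] goal-axes [1.  2.9 2. ]
```

```bash
python3 -m handwheel '[[0,0.002,0,0,0,0,0.065],[0,0,0.001,0,0,0,0.06],[0,0,0,0,0,0,0.054],[0,0,0,0,0,0,0.05],[0,0,0,0,0,0,0.045],[0,0,0,0,0,0,0.045],[0,0,0,0,0,0,0.045],[0,0,0,0,0,0,0.045]]' 60
python3 -m handwheel '[[0,0,-0.005,0,0,0,0.045],[0,0,-0.015,0,0,0,0.045],[0,0,-0.03,0,0,0,0.045],[0,0,-0.03,0,0,0,0.045],[0,0,-0.03,0,0,0,0.045],[0,0,-0.02,0,0,0,0.045],[0,0,0,0,0,0,0.045],[0,0,0,0,0,0,0.045]]'
python3 go.py 507.5 -12 154 87
```

```text
time: 5.28
tool_pos: [603.0, -359.6, 25.9]
tcp_rot: [-179.9, 0.1, -173.7]
ft_force: [-1.0, 1.5, 6.9]
finger_gap: 53.1
grip_force: 64.0
time: 5.95
tool_pos: [603.0, -360.0, 156.7]
tcp_rot: [-179.8, 0.2, -173.8]
ft_force: [-0.1, 0.1, -4.3]
finger_gap: 53.1
grip_force: 64.0
pos [ 603.  -360.   156.7] rot [-179.8    0.2 -173.8] t 5.95 gap 53.1 grip 64.0
turn [3.000e-02 2.600e-01 9.924e+01] shift now-axes [ 57.1 356.4   1.6] goal-axes [ 342.6 -113.6    2.7]
```

Gripped and lifted. I carry it over the gap, then turn it.

```bash
python3 -m handwheel '[[0.003,0.018,0,0,0,0,0.045],[0.0057,0.0356,0,0,0,0,0.045],[0.0057,0.0356,0,0,0,0,0.045],[0.0057,0.0356,0,0,0,0,0.045],[0.0057,0.0356,0,0,0,0,0.045],[0.0057,0.0356,0,0,0,0,0.045],[0.0057,0.0356,0,0,0,0,0.045],[0.0057,0.0356,0,0,0,0,0.045]]' >/dev/null
python3 -m handwheel '[[0.0057,0.0356,0,0,0,0,0.045],[0.0057,0.0356,0,0,0,0,0.045],[0.003,0.018,0,0,0,0,0.045],[0,0,0,0,0,4,0.045],[0,0,0,0,0,7,0.045],[0,0,0,0,0,7,0.045],[0,0,0,0,0,7,0.045],[0,0,0,0,0,7,0.045]]' >/dev/null
python3 -m handwheel '[[0,0,0,0,0,7,0.045],[0,0,0,0,0,7,0.045],[0,0,0,0,0,7,0.045],[0,0,0,0,0,7,0.045],[0,0,0,0,0,7,0.045],[0,0,0,0,0,7,0.045],[0,0,0,0,0,7,0.045],[0,0,0,0,0,7,0.045]]' >/dev/null
python3 -m handwheel '[[0,0,0,0,0,7,0.045],[0,0,0,0,0,4.2,0.045],[0,0,0,0,0,0,0.045],[0,0,0,0,0,0,0.045],[0,0,0,0,0,0,0.045]]'
python3 go.py 507.5 -12 90 87
```

```text
time: 8.37
tool_pos: [505.5, -11.2, 153.0]
tcp_rot: [-179.9, -0.0, 87.2]
ft_force: [-0.7, 0.1, -3.8]
finger_gap: 52.9
grip_force: 64.2
pos [505.5 -11.2 153. ] rot [-179.9   -0.    87.2] t 8.3667 gap 52.9 grip 64.2
turn [-0.13 -0.01  0.2 ] shift now-axes [-0.7  2.2 63. ] goal-axes [-0.7  2.  63. ]
```

```bash
python3 -m handwheel '[[-0.001,0.002,0.02,0,0,0,0.045],[0,0,0.025,0,0,0,0.045],[0,0,0.025,0,0,0,0.045],[0,0,0.015,0,0,0,0.045],[0,0,0.008,0,0,0,0.045],[0,0,0,0,0,0,0.045],[0,0,0,0,0,0,0.045]]'
python3 - <<'E'
from h import *
p,_=r.snapshot("side");q,_=r.snapshot("top")
cv2.imwrite("pics/gap.png",np.hstack([cv2.resize(p[170:280,255:365],(400,400)),cv2.resize(q[160:260,270:370],(400,400))]))
E
```

```text
time: 8.95
tool_pos: [508.3, -12.3, 61.4]
tcp_rot: [-180.0, -0.0, 87.1]
ft_force: [-0.3, 0.6, -2.6]
finger_gap: 53.2
grip_force: 64.2
```

View pics/gap.png

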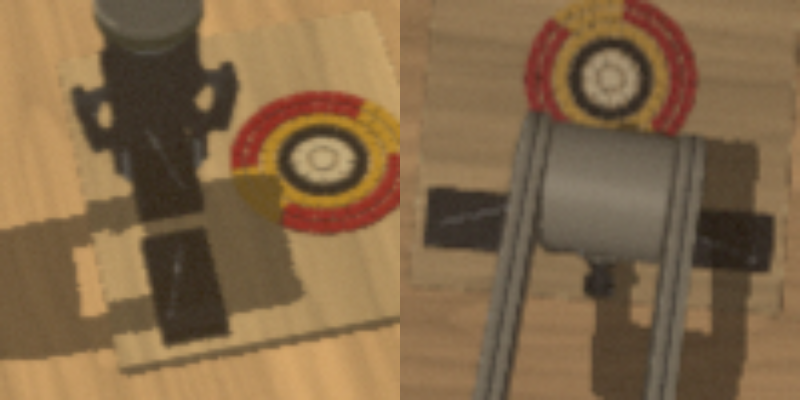

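The side crop shows the held tile (around (165,170)) in line with the glued one at (185,285), hovering. The arm hides it in the top view. I lower it slowly.

```bash
python3 -m handwheel '[[-0.001,0,0.005,0,0,0,0.045],[0,0,0.005,0,0,0,0.045],[0,0,0.004,0,0,0,0.045],[0,0,0.003,0,0,0,0.045],[0,0,0.002,0,0,0,0.045],[0,0,0.001,0,0,0,0.045],[0,0,0,0,0,0,0.045],[0,0,0,0,0,0,0.045]]'
python3 -m handwheel '[[0,0,0.001,0,0,0,0.045],[0,0,0.001,0,0,0,0.045],[0,0,0,0,0,0,0.045]]'
```

```text
time: 9.72
tool_pos: [508.3, -13.4, 41.3]
tcp_rot: [-180.0, 0.0, 87.0]
ft_force: [1.4, 0.3, -3.5]
finger_gap: 52.8
grip_force: 64.2
time: 9.97
tool_pos: [508.2, -13.3, 39.2]
tcp_rot: [-180.0, 0.0, 87.1]
ft_force: [-0.0, -0.9, -2.7]
finger_gap: 53.1
grip_force: 64.2
```

```bash
python3 -m handwheel '[[0,0,0.001,0,0,0,0.045],[0,0,0,0,0,0,0.045],[0,0,0,0,0,0,0.045]]'
python3 -m handwheel '[[0,0,0.0007,0,0,0,0.045],[0,0,0,0,0,0,0.045],[0,0,0,0,0,0,0.045]]'
python3 - <<'E'
from m import *
p,d=r.snapshot("side");cv2.imwrite("pics/gap2.png",cv2.resize(p[170:280,255:365],(440,440)))
E
```

```text
time: 10.22
tool_pos: [508.2, -13.4, 38.2]
tcp_rot: [-180.0, -0.0, 87.0]
ft_force: [-0.5, 0.6, -2.2]
finger_gap: 53.1
grip_force: 64.2
time: 10.47
tool_pos: [508.4, -13.4, 37.9]
tcp_rot: [180.0, 0.0, 87.0]
ft_force: [-1.9, -0.3, 1.7]
finger_gap: 53.2
grip_force: 64.7
```

View pics/gap2.png

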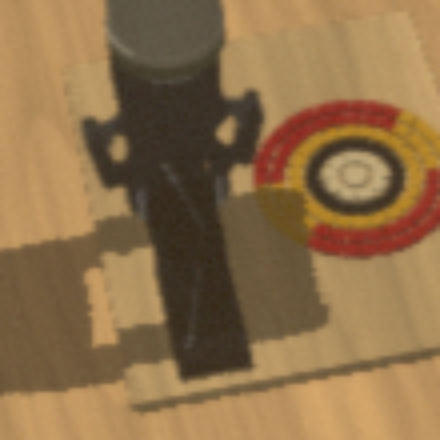

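Contact was felt at the board height (TCP 37.9, against 25.9 on the table, so 12 mm). The side crop shows the tile in line with the glued tile at (215,320). I release and back off to look.

```bash
python3 -m handwheel '[[0,0,0,0,0,0,0.055],[0,0,0,0,0,0,0.06],[0,0,0,0,0,0,0.066],[0,0,0,0,0,0,0.066],[0,0,0,0,0,0,0.066],[0,0,-0.01,0,0,0,0.066],[0,0,-0.02,0,0,0,0.066],[0,0,-0.03,0,0,0,0.066]]'
python3 -m handwheel '[[0,0,-0.03,0,0,0,0.066],[0,0,-0.04,0,0,0,0.066],[0.03,0,-0.02,0,0,0,0.066],[0.04,0,0,0,0,0,0.066],[0.04,0,0,0,0,0,0.066],[0.04,0,0,0,0,0,0.066],[0.04,0,0,0,0,0,0.066],[0,0,0,0,0,0,0.066]]'
cat > chk.py <<'E'
from m import *
q,d=r.snapshot("top");c=cloud("top",d)
def row(q):
    o=[]
    for a in((272,200,308,228),(306,203,336,230),(332,206,368,232)):
        u,_,m=blob(q,*a,dark);w=np.array([onz("top",x,y,30)[:2] for y,x in np.argwhere(m)],np.float32)
        e=np.linalg.eigh(np.cov(w.T))[1][:,1];o.append(w.mean(0));s=cv2.minAreaRect(w)
        print(w.mean(0).round(1),np.round(s[0],1),np.round(s[1],1),np.degrees(np.arctan2(e[1],e[0]))%180,"z",np.median(c[m>0][:,2]))
    v=o[0]-o[2];v/=np.linalg.norm(v);e=o[1]-(o[0]+o[2])/2
    print("along",e@v,"across",e@[v[1],-v[0]],"row",np.degrees(np.arctan2(v[1],v[0])))
row(q);cv2.imwrite("pics/chk.png",cv2.resize(q[170:260,270:370],(600,540)))
E
python3 chk.py; python3 go.py 473 328 154 0
```

```text
time: 11.18
tool_pos: [506.0, -13.1, 96.1]
tcp_rot: [-179.7, -0.0, 87.0]
ft_force: [0.1, 1.2, -0.2]
finger_gap: 65.6
grip_force: 0.0
time: 11.85
tool_pos: [517.6, 182.8, 188.8]
tcp_rot: [179.9, -0.2, 87.3]
ft_force: [0.6, -0.7, -0.2]
finger_gap: 66.0
grip_force: 0.0
[513.8 110.9] [527. 108.] [102.6 112.6] 83.98945686006375 z 31.07165336457042
[508.6 -11.2] [510.7 -12. ] [59.6 96.8] 86.73621905276985 z 30.132110251782958
[ 500.7 -120.5] [ 500.9 -120.4] [97.3 52.2] 87.41455253117762 z 30.11401291273273
along -6.3759484 across 1.7175002 row 86.74759
pos [517.7 180.  188.6] rot [ 1.80e+02 -1.00e-01  8.73e+01] t 11.9 gap 65.9 grip 0.0
turn [-1.000e-02 -8.000e-02  8.733e+01] shift now-axes [145.7 -51.6  34.7] goal-axes [ -44.7 -148.    34.6]
```

View pics/chk.png

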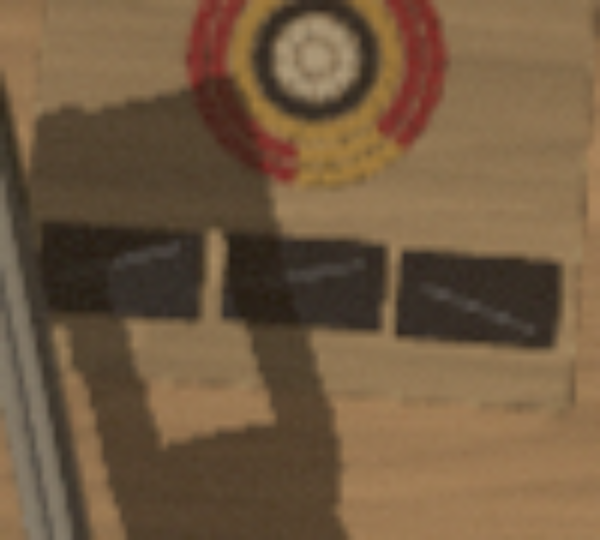

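The top crop shows the tile seated between its neighbours. The gaps are about 22 px on the left at (213,280) and 18 px on the right at (391,295), so it is off by about 1-2 mm, flat, with its top at z≈30. That is good. Next, the weight with the red grip.

```bash
python3 -m handwheel '[[0.0297,-0.0106,0,0,0,0,0.066],[0.0297,-0.0106,0,0,0,0,0.066],[0.0297,-0.0106,0,0,0,0,0.066],[0.0297,-0.0106,0,0,0,0,0.066],[0.0297,-0.0106,0,0,0,0,0.066],[0,0,0.03,0,0,0,0.06],[0,0,0.02,0,0,0,0.06],[0,0,0,0,0,0,0.06]]'
python3 -m handwheel '[[0,0,0,0,0,0,0.06],[0,0,0,0,0,0,0.06]]'
python3 go.py 472 331 68 87
python3 - <<'E'
from h import *
p,_=r.snapshot("side");q,_=r.snapshot("top")
cv2.imwrite("pics/w.png",np.hstack([cv2.resize(p[80:180,220:320],(400,400)),cv2.resize(q[170:270,180:280],(400,400))]))
E
```

```text
time: 12.57
tool_pos: [470.2, 325.7, 133.2]
tcp_rot: [-179.7, 0.2, 87.1]
ft_force: [-1.0, -0.6, -1.5]
finger_gap: 60.1
grip_force: 0.0
time: 12.73
tool_pos: [473.7, 327.0, 139.2]
tcp_rot: [179.9, -0.0, 87.0]
ft_force: [0.8, 0.2, 1.0]
finger_gap: 60.1
grip_force: 0.0
pos [473.7 327.  139.2] rot [179.9  -0.   87. ] t 12.7333 gap 60.1 grip 0.0
turn [ 0.07 -0.03 -0.01] shift now-axes [ 3.9 -2.  71.2] goal-axes [ 3.9 -1.9 71.2]
```

View pics/w.png

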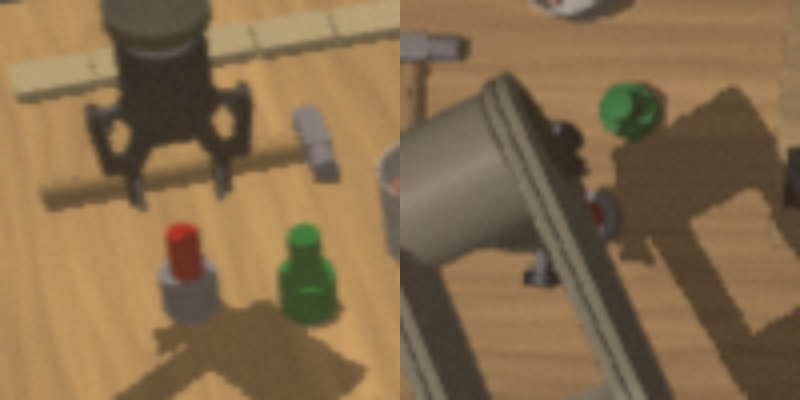

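In the side crop the gripper straddles the red grip at (183,250) and the green look-alike at (305,265) is clear. I descend and grip.

```bash
python3 -m handwheel '[[0.0035,-0.0015,0.02,0,0,0,0.06],[0,0,0.02,0,0,0,0.06],[0,0,0.015,0,0,0,0.06],[0,0,0.01,0,0,0,0.06],[0,0,0.005,0,0,0,0.06],[0,0,0,0,0,0,0.06],[0,0,0,0,0,0,0.06]]'
python3 -m handwheel '[[0,0,0,0,0,0,0.045],[0,0,0,0,0,0,0.036],[0,0,0,0,0,0,0.03],[0,0,0,0,0,0,0.022],[0,0,0,0,0,0,0.02],[0,0,0,0,0,0,0.02],[0,0,0,0,0,0,0.02],[0,0,0,0,0,0,0.02]]' 80
python3 go.py 472 331 68 87
```

```text
time: 13.42
tool_pos: [472.1, 331.2, 68.6]
tcp_rot: [179.9, -0.0, 87.0]
ft_force: [0.0, 0.1, 1.0]
finger_gap: 59.8
grip_force: 0.0
time: 14.08
tool_pos: [471.5, 331.5, 68.9]
tcp_rot: [180.0, -0.0, 87.1]
ft_force: [-4.4, -1.5, 7.6]
finger_gap: 28.6
grip_force: 78.2
pos [471.5 331.5  68.9] rot [180.   -0.   87.1] t 14.0833 gap 28.6 grip 78.2
turn [ 0.01 -0.04  0.06] shift now-axes [-0.5  0.6  0.9] goal-axes [-0.5  0.6  0.9]
```

```bash
python3 -m handwheel '[[0,0,-0.004,0,0,0,0.02],[0,0,-0.015,0,0,0,0.02],[0,0,-0.03,0,0,0,0.02],[0,0,-0.03,0,0,0,0.02],[0,0,-0.02,0,0,0,0.02],[0,0,0,0,0,0,0.02],[-0.017,0.0027,0,0,0,0,0.02],[-0.0341,0.0054,0,0,0,0,0.02]]'
python3 -m handwheel '[[-0.0341,0.0054,0,0,0,0,0.02],[-0.0341,0.0054,0,0,0,0,0.02],[-0.0341,0.0054,0,0,0,0,0.02],[-0.0341,0.0054,0,0,0,0,0.02],[-0.0341,0.0054,0,0,0,0,0.02],[-0.0341,0.0054,0,0,0,0,0.02],[-0.0341,0.0054,0,0,0,0,0.02],[-0.0341,0.0054,0,0,0,0,0.02]]'
python3 -m handwheel '[[-0.017,0.0027,0,0,0,0,0.02],[0,0,0,0,0,0,0.02],[0,0,0,0,0,0,0.02],[0,0,0,0,0,0,0.02],[0,0,0,0,0,0,0.02]]'
python3 go.py 508 -12 100 87
python3 - <<'E'
from h import *
p,_=r.snapshot("side");q,_=r.snapshot("top")
cv2.imwrite("pics/w2.png",np.hstack([cv2.resize(p[150:270,250:370],(400,400)),cv2.resize(q[170:270,270:370],(400,400))]))
E
```

```text
time: 14.75
tool_pos: [475.6, 281.4, 164.8]
tcp_rot: [-179.9, -0.1, 87.2]
ft_force: [-0.2, -1.3, -8.2]
finger_gap: 28.0
grip_force: 80.3
time: 15.42
tool_pos: [504.3, 3.3, 163.9]
tcp_rot: [-179.8, -0.0, 87.0]
ft_force: [0.6, 0.4, -7.9]
finger_gap: 28.5
grip_force: 80.3
time: 15.83
tool_pos: [507.0, -11.2, 165.3]
tcp_rot: [-179.9, -0.0, 87.1]
ft_force: [-0.5, -0.2, -7.2]
finger_gap: 28.5
grip_force: 80.3
pos [507.  -11.2 165.3] rot [-179.9   -0.    87.1] t 15.8333 gap 28.5 grip 80.3
turn [-0.12 -0.03  0.1 ] shift now-axes [-0.7  1.1 65.3] goal-axes [-0.7  1.  65.3]
```

View pics/w2.png

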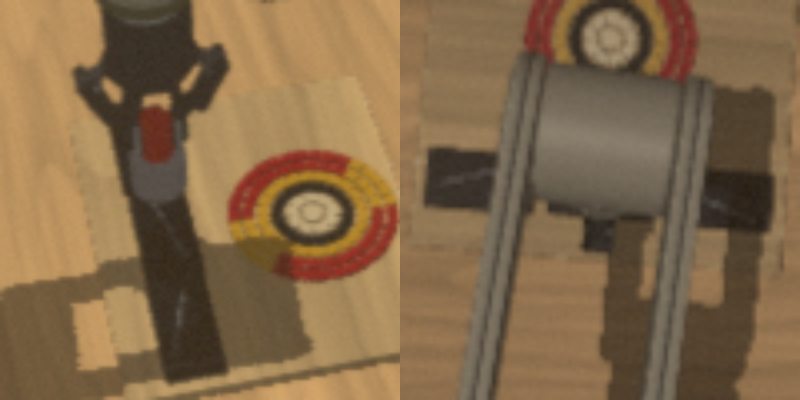

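The side crop shows the weight held upright at (157,150), above the row and clear of it. I lower it until it touches, expected at TCP z≈99.

```bash
python3 -m handwheel '[[-0.0005,0.001,0.02,0,0,0,0.02],[0,0,0.02,0,0,0,0.02],[0,0,0.012,0,0,0,0.02],[0,0,0.006,0,0,0,0.02],[0,0,0.003,0,0,0,0.02],[0,0,0.002,0,0,0,0.02],[0,0,0,0,0,0,0.02],[0,0,0,0,0,0,0.02]]'
python3 -m handwheel '[[0,0,0.001,0,0,0,0.02],[0,0,0,0,0,0,0.02],[0,0,0,0,0,0,0.02]]'
```

```text
time: 16.6
tool_pos: [509.5, -12.8, 104.6]
tcp_rot: [179.9, 0.0, 87.1]
ft_force: [-0.8, -0.2, -8.3]
finger_gap: 28.3
grip_force: 80.2
time: 16.85
tool_pos: [509.1, -12.9, 103.0]
tcp_rot: [180.0, 0.0, 87.0]
ft_force: [-0.8, -0.3, -7.8]
finger_gap: 28.5
grip_force: 80.2
```

```bash
python3 -m handwheel '[[0,0,0.001,0,0,0,0.02],[0,0,0.001,0,0,0,0.02],[0,0,0,0,0,0,0.02],[0,0,0,0,0,0,0.02]]'
python3 -m handwheel '[[0,0,0.001,0,0,0,0.02],[0,0,0,0,0,0,0.02],[0,0,0,0,0,0,0.02]]'
```

```text
time: 17.18
tool_pos: [508.7, -12.8, 100.4]
tcp_rot: [-180.0, -0.0, 87.0]
ft_force: [-0.4, -0.4, -8.7]
finger_gap: 28.3
grip_force: 80.2
time: 17.43
tool_pos: [508.7, -12.8, 99.5]
tcp_rot: [-180.0, -0.0, 87.0]
ft_force: [-0.4, 0.0, -8.6]
finger_gap: 28.1
grip_force: 80.2
```

```bash
python3 -m handwheel '[[0,0,0.0007,0,0,0,0.02],[0,0,0,0,0,0,0.02],[0,0,0,0,0,0,0.02]]'
python3 -m handwheel '[[0,0,0.0005,0,0,0,0.02],[0,0,0,0,0,0,0.02],[0,0,0,0,0,0,0.02]]'
```

```text
time: 17.68
tool_pos: [508.9, -12.8, 98.9]
tcp_rot: [180.0, 0.0, 87.0]
ft_force: [-0.4, -0.3, -9.0]
finger_gap: 28.4
grip_force: 81.1
time: 17.93
tool_pos: [509.0, -12.8, 98.9]
tcp_rot: [180.0, 0.0, 87.0]
ft_force: [-3.8, -0.0, -0.6]
finger_gap: 28.0
grip_force: 81.2
```

Contact: the load has gone off the wrist. I release and back away.

```bash
python3 -m handwheel '[[0,0,0,0,0,0,0.03],[0,0,0,0,0,0,0.036],[0,0,0,0,0,0,0.045],[0,0,0,0,0,0,0.055],[0,0,0,0,0,0,0.06],[0,0,0,0,0,0,0.06],[0,0,-0.01,0,0,0,0.06],[0,0,-0.02,0,0,0,0.06]]'
python3 -m handwheel '[[0,0,-0.03,0,0,0,0.06],[0,0,-0.03,0,0,0,0.06],[0.02,0,-0.02,0,0,0,0.06],[0.04,0,0,0,0,0,0.06],[0.04,0,0,0,0,0,0.06],[0.04,0,0,0,0,0,0.06],[0.04,0,0,0,0,0,0.06],[0.04,0,0,0,0,0,0.06]]'
python3 -m handwheel '[[0.03,0,0,0,0,0,0.06],[0,0,0,0,0,0,0.06],[0,0,0,0,0,0,0.06],[0,0,0,0,0,0,0.06]]'
python3 - <<'E'
from m import *
p,d=r.snapshot("side");q,dt=r.snapshot("top")
cv2.imwrite("pics/end.png",np.hstack([cv2.resize(p[150:270,250:370],(400,400)),cv2.resize(q[160:260,270:370],(400,400))]))
u,_,m=blob(q,300,185,345,230,lambda z:red(z)&(np.arange(185,230)[:,None]>205));c=cloud("top",dt)
v,_,n=blob(p,280,170,312,240,red)
print(u,m.sum(),onz("top",*u,112),np.median(c[m>0],0),v,n.sum(),tri(u,v)[0])
E
```

```text
time: 18.6
tool_pos: [506.8, -12.5, 126.6]
tcp_rot: [-179.7, -0.0, 87.0]
ft_force: [0.3, -0.3, 0.7]
finger_gap: 59.8
grip_force: 0.0
time: 19.27
tool_pos: [520.1, 208.9, 209.6]
tcp_rot: [179.9, -0.0, 87.0]
ft_force: [-0.2, -0.5, -0.0]
finger_gap: 59.6
grip_force: 0.0
time: 19.6
tool_pos: [521.7, 236.8, 208.8]
tcp_rot: [180.0, 0.0, 87.1]
ft_force: [0.6, -0.2, -0.5]
finger_gap: 59.8
grip_force: 0.0
[320.36538462 214.90384615] 52 [509.06664586 -12.84813751 112.        ] [508.65742053 -11.78296077 114.37142806] [298.06716418 204.46268657] 134 [510.84670539 -12.97822844  96.48893333]
```

View pics/end.png

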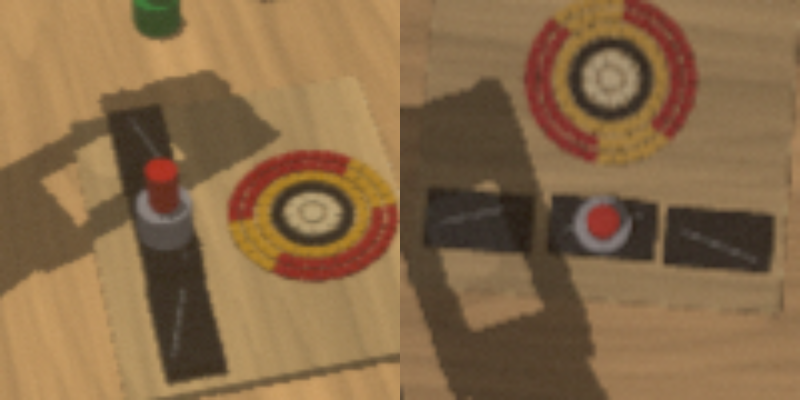

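The side and top crops show the weight upright at (603,222), centred on the tile. The tile is in line in the gap, with about 15 mm on one side and 9 mm on the other, so it is off by about 3 mm.

```bash
python3 -c "from bench import r;print(r.hand_in())"
```

```text
the job is handed in; nothing more can be done
None
```

The black tile lies flat in the gap, about 3 mm off centre along the row, with the steel weight standing upright on its middle; both are released and the job is handed in, but the hand-in gave no verdict.

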